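Sweep the loose puzzle stars into the catch tray

TASK

Clear the puzzle board: with the fingers, sweep the three small loose stars across it and over its open edge, so that all three end up lying in the catch tray. Only push them, never pick them up, and leave the one big star on the board and the crayon case, the stack of boxes and the bowl of marbles where they are.

Things in the scene. Friction and masses are not known exactly. Their poses are not given: they have to be found in the camera images.
- board: fixed oak puzzle board: solid deck 240 mm along its x, 320 mm along its y, top 50 mm above the sill, with a rim 6 mm wide and 12 mm high on three sides (+x, -x, +y). The -y edge is open and a lower catch tray of the same width adjoins it. Origin on the sill under the deck's centre; x across the board, -y towards the tray, z up. Turned up to 0.35 rad from the robot's axes
- edge (a point): middle of the deck's open -y edge, on the deck's top (160 mm from the board's origin along its -y, 50 mm up); axes as the board's
- tray (a point): centre of the catch tray's inner floor, 60 mm beyond the open edge, 6 mm above the sill (44 mm below the deck); inside it is 228 mm along x and 120 mm along y; its other three walls are 6 mm thick with tops 40 mm above the sill, 10 mm below the deck; axes as the board's
- star1: small red acrylic six-pointed star, one of three alike, 44 mm from tip to opposite tip, 14 mm thick, 16 to 30 g, lying flat and loose on the board; origin at the centre of its underside, z up. The small stars lie side by side, at least 48 mm apart centre to centre across the board (board x)
- star2: small red acrylic six-pointed star, one of three alike, 44 mm from tip to opposite tip, 14 mm thick, 16 to 30 g, lying flat and loose on the board; origin at the centre of its underside, z up. The small stars lie side by side, at least 48 mm apart centre to centre across the board (board x)
- star3: small red acrylic six-pointed star, one of three alike, 44 mm from tip to opposite tip, 14 mm thick, 16 to 30 g, lying flat and loose on the board; origin at the centre of its underside, z up. The small stars lie side by side, at least 48 mm apart centre to centre across the board (board x)
- big_star: big red acrylic star of the same shape, 72 mm from tip to tip, 14 mm thick, loose, lying on the board near the rim farthest from the tray (its centre at least 100 mm farther from the tray than any small star); origin at the centre of its underside; must stay there
- case: blue plastic flip-top crayon case, shut, 60 x 120 x 40 mm, loose on the sill on the +x side of the board; origin at the centre of its underside; leave alone
- boxes: stack of three wooden nesting boxes, 90, 70 and 50 mm square, 120 mm tall in all, loose on the sill beyond the +y end of the board; origin at the centre of its underside; leave alone
- bowl: white ceramic bowl of glass marbles, 96 mm across the rim, 42 mm tall, loose on the sill on the +x side of the board near the tray; origin at the centre of its underside; leave alone

How it is judged:
By the outcome, as a careful person would: the job done as asked, in the order asked, and still so for the second after the job is handed in, with the robot touching nothing.
It also fails if it takes over 45 s, if anything falls off the work surface, if the arm or the gripper's body presses on something with over 40 N, if the wrist force passes 120 N, or if a joint passes its speed limit or range.

ROBOT

A 7-joint arm with a two-finger parallel gripper is mounted at the origin on the work surface. World frame = base frame: x ahead of the robot, y to its left, z up, the work surface at z = 0. Lengths are in m, angles in rad, forces in N, time in s.
With the tool pointing down it reaches from about 0.4 to 0.875 m from the base axis. Payload 19.3 kg.
Tool frame: the origin (TCP) lies on the centre line of the jaws, within the pads' length; the fingertips stand 25 mm ahead of it and the grasp point (between the pads) lies 6 mm ahead of it (tips_ahead is the distance from the TCP to the fingertips, in m); z points along the fingers, y is the direction in which the jaws open and shut (so a half turn about z gives the same grasp; the last joint's range is limited). The gripper opens to 85 mm and grips with 20 to 120 N. Pads are 22 mm wide; open, the fingers measure 114 mm over their backs; the gripper's body (76 mm by 85 mm) begins 54 mm behind the grasp point. The pads swing forward as they close: fully open they stand 13 mm farther back than shut.
Start: joints at [-1.416, 0.521, -0.036, 1.599, 0.021, 1.021, -0.113], TCP at [0.139, 0.609, 0.256] pointing down, gripper open.
Joint ranges: [-2.91, 2.91], [-0.3, 2.13], [-1.5, 1.42], [0.17, 2.43], [-1.26, 4.41], [0.16, 1.93], [-2.52, 2.52]. Speed limits (rad/s): [1.89, 1.89, 2.39, 2.39, 3.01, 3.01, 3.01].

INTERFACE

Orientations are given as [roll, pitch, yaw] about the fixed x, y, z axes, in that order (R = Rz(yaw) Ry(pitch) Rx(roll)).
In Python, from workcell import observe, grab_frame, job_done, outline_of, tips_ahead gives the robot as it stands. The module is installed in compiled form; this text tells all that it offers.
- The arm moves only by the tool move_arm, never from a script. Its argument "motion" is a list of rows, each a list of 2 entries, a list of its own where there are three numbers: the shift along the world's x, y, z in mm, then the turn, a rotation vector about the world's x, y, z in rad. A call has 1 to 12 rows; each row is the pose to reach, as a shift and turn from the pose commanded when the call began; what a row does not reach only later rows make up. A row lasts 1/8 s, in which the tool goes at most 62.5 mm and 10.7 degrees, less where a joint would pass 70% of its speed; a pose out of reach is approached as far as the arm can. A call with a gripper value outside its range is refused whole. "jaw" is the finger opening in mm, from 0 to 85.4, set as the call begins (left out, the last holds). The fingers move at their own pace and stop on an object; "grip_force" is the grip in N (left out, the last holds). Time passes only in rows, so rows that repeat a pose let the fingers close. It gives the time, the measured TCP pose, the force and the opening at its end, in the units of the state.
- observe(): the state, without advancing time (a new reading comes with each control period).
- grab_frame(name): name is "scene" or "side" or "wrist"; returns a dict with "frame" (400x640x3 uint8, red, green, blue), "fx", "fy", "cx", "cy" (pixels), "T" (4x4, takes a point from camera to world coordinates); the wrist camera has in their place "mount" (4x4, takes a point from camera to tool coordinates, whose origin is the TCP and whose axes are the flange's). Camera axes: x right, y down, z forward; pixel columns grow to the right and rows downward; lengths in m; the calibration is good to about 2 mm. A picture is of the moment at which its call begins: read the wrist's pose just before it. There is no depth.
- job_done(): hands the job in, once; it reports no verdict.
Trained networks look in the newest picture that a camera, given by its name, has taken for a name from the list of things; names that differ only in an ending like _2 or _b are one class to them, and where a whole thing is asked for, a point or a joint stands for the part that bears it (a point fixed in the world has none). Each returns a list of dicts, best first, with "score" (0 to 1); they miss things now and then, are a little off and sometimes report something else, mostly with a low value. They report only what shows in the picture. A call takes as long as a camera call.
- outline_of(label, camera): "pixels" (400x640 bool, what is visible of it) and "pixel" ([column, row] in pixels, amid what is visible of it).
The state is a dict: "clock": time; "qpos": joint angles; "qd": joint speeds; "joint_efforts": joint torques, N m; "position": TCP position; "tool_rot": TCP orientation; "force": force on the tool from outside, world axes, zero at the start; "moment": the same for the moment, N m; "grip_width": finger opening in m.
Only numpy, scipy, OpenCV 4.12 (cv2) and the standard library are available. Lean on these libraries where they do the work, as an engineer would, in place of code of your own. Each camera call takes 0.05 s, during which the arm holds its last target.

## Working session

There is one attempt and no reset: what is moved stays moved. The work goes in short steps, Python scripts to look and compute and a tool call to move; the robot and the scene stay as the last step left them, time stands still between calls to the robot, and variables do not carry over. Pictures are saved under pics/ and viewed, and the job is handed in when it is done.

Besides the shell and the picture viewer there is one more tool, called as name(argument=value, ...) on one line, values as JSON. move_arm: Moves the arm, as the interface text tells. Its arguments: {"type":"object","properties":{"motion":{"type":"array"},"jaw":{"type":"number"},"grip_force":{"type":"number"}},"required":["motion"]}

```bash
mkdir -p pics; python3 - <<'E'
from workcell import *
import cv2,numpy as np
s=observe();print({k:np.round(v,3) for k,v in s.items()}, tips_ahead)
for n in("scene","side"):
    f=grab_frame(n);cv2.imwrite(f"pics/{n}0.png",f["frame"][:,:,::-1]);print(n,f["fx"],f["cx"],f["cy"],np.round(f["T"],3).tolist())
    for l in("star1","big_star","board","case","boxes","bowl"):
        print(l,[(round(float(o["score"]),2),np.round(o["pixel"]).tolist(),int(o["pixels"].sum())) for o in outline_of(l,n)])
E
```

```text
{'clock': np.float64(0.0), 'qpos': array([-1.416,  0.522, -0.036,  1.6  ,  0.021,  1.021, -0.113]), 'qd': array([ 0.002, -0.   ,  0.001, -0.002, -0.001, -0.001, -0.001]), 'joint_efforts': array([-1.0000e-03, -9.2713e+01,  1.9790e+00, -3.6993e+01,  1.8000e-02,
        8.0000e-03, -0.0000e+00]), 'position': array([0.139, 0.609, 0.256]), 'tool_rot': array([-3.141,  0.   ,  2.917]), 'force': array([-0.108, -0.844, -0.419]), 'moment': array([ 0.069,  0.006, -0.023]), 'grip_width': np.float64(0.085)} 0.025
scene 397.40213804128894 317.14532946461196 194.40052854458563 [[-0.218, 0.719, -0.66, 1.144], [0.976, 0.165, -0.143, 0.226], [0.006, -0.675, -0.738, 0.632], [0.0, 0.0, 0.0, 1.0]]
star1 [(0.67, [286.0, 201.0], 257), (0.6, [266.0, 179.0], 242), (0.57, [291.0, 153.0], 225)]
big_star [(0.9, [376.0, 181.0], 613)]
board [(0.55, [290.0, 190.0], 20701)]
case [(0.77, [337.0, 258.0], 2505)]
boxes [(0.63, [446.0, 201.0], 3281)]
bowl [(0.95, [241.0, 256.0], 2025)]
side 377.99593733224384 320.2785793495802 193.84322291722134 [[0.802, -0.295, 0.518, 0.242], [-0.597, -0.386, 0.704, -0.409], [-0.008, -0.874, -0.486, 0.437], [0.0, 0.0, 0.0, 1.0]]
star1 [(0.86, [303.0, 238.0], 362), (0.63, [345.0, 211.0], 253), (0.62, [348.0, 232.0], 322)]
big_star [(0.97, [266.0, 189.0], 437)]
board [(0.71, [345.0, 249.0], 25375), (0.43, [235.0, 167.0], 1928)]
case [(0.91, [346.0, 182.0], 591), (0.5, [238.0, 169.0], 1880)]
boxes [(0.69, [238.0, 170.0], 1792), (0.66, [343.0, 249.0], 24840), (0.28, [346.0, 211.0], 244)]
bowl [(0.95, [414.0, 207.0], 963)]
```

View pics/scene0.png

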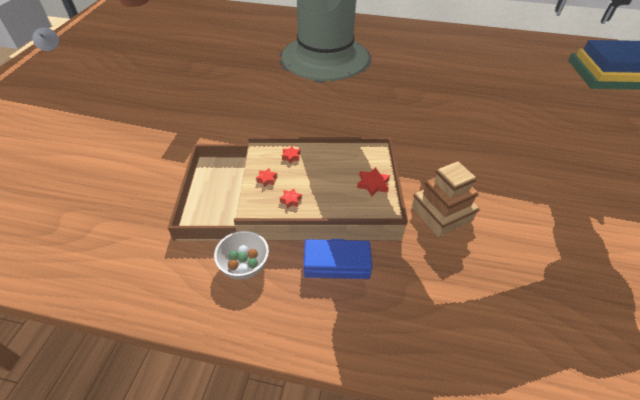

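View pics/side0.png

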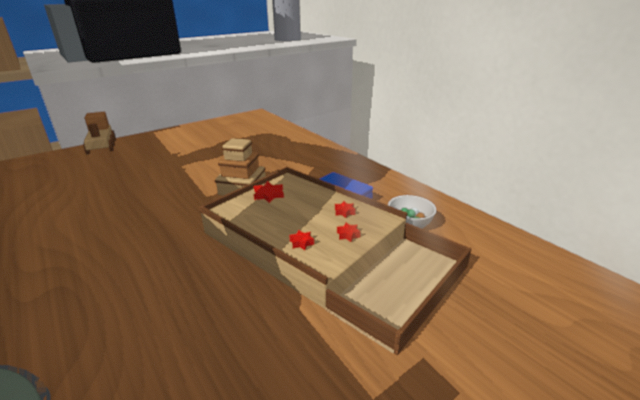

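The scene view shows the tray at left (~212,190), small stars at (291,154), (266,177), (290,198), and the big star at (374,181). The side view agrees. Next I'll triangulate and zoom in for the board corners.

```bash
cat > h.py <<'E'
from workcell import *
import cv2,numpy as np
def cam(n):
    f=grab_frame(n); return f
def ray(f,p):
    d=f["T"][:3,:3]@np.array([(p[0]-f["cx"])/f["fx"],(p[1]-f["cy"])/f["fy"],1]); return f["T"][:3,3],d
def onz(f,p,z):
    o,d=ray(f,p); return o+d*(z-o[2])/d[2]
def proj(f,P):
    P=np.atleast_2d(P);T=f["T"];c=(P-T[:3,3])@T[:3,:3]
    return np.c_[c[:,0]/c[:,2]*f["fx"]+f["cx"],c[:,1]/c[:,2]*f["fy"]+f["cy"]]
def tri(fs,ps):
    A=np.zeros((3,3));b=np.zeros(3)
    for f,p in zip(fs,ps):
        o,d=ray(f,p);d=d/np.linalg.norm(d);M=np.eye(3)-np.outer(d,d);A+=M;b+=M@o
    return np.linalg.solve(A,b)
E
python3 - <<'E'
from h import *
a=cam("scene");b=cam("side")
S=[o["pixel"] for o in outline_of("star1","scene")];D=[o["pixel"] for o in outline_of("star1","side")]
B=outline_of("big_star","scene")[0]["pixel"]
for z in(0.057,):
    for n,f,L in(("sc",a,S+[B]),("si",b,D+[outline_of("big_star","side")[0]["pixel"]])):
        for p in L: print(n,np.round(onz(f,p,z),4))
print("bigtri",tri([a,b],[B,outline_of("big_star","side")[0]["pixel"]]))
for n,f,(x,y,w,h) in(("sc",a,(165,125,250,125)),("si",b,(195,160,285,195))):
    c=f["frame"][y:y+h,x:x+w,::-1];k=800/w if 800/w*h<600 else 600/h
    cv2.imwrite(f"pics/z{n}.png",cv2.resize(c,None,fx=min(k,3),fy=min(k,3),interpolation=cv2.INTER_CUBIC));print(min(k,3))
E
```

```text
sc [0.53   0.0329 0.057 ]
sc [0.6546 0.066  0.057 ]
sc [0.6077 0.007  0.057 ]
sc [0.5621 0.2214 0.057 ]
si [0.6075 0.0008 0.057 ]
si [0.5313 0.0359 0.057 ]
si [0.6519 0.0616 0.057 ]
si [0.5743 0.2238 0.057 ]
bigtri [0.5698763  0.21982076 0.0618136 ]
3
2.807017543859649
```

View pics/zsc.png

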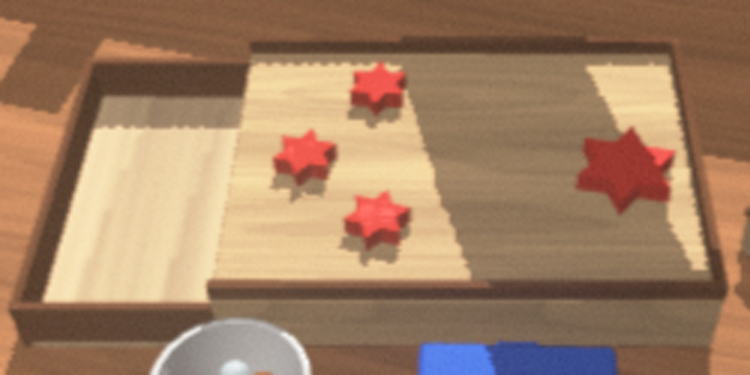

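View pics/zsi.png

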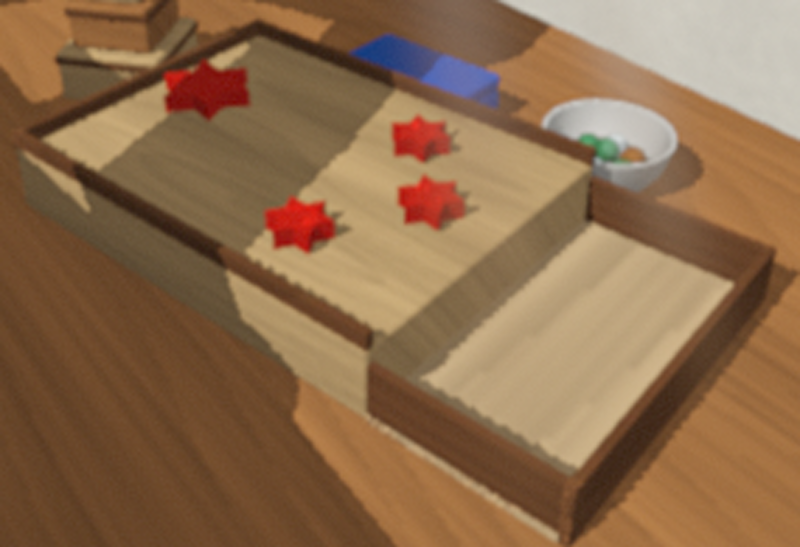

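```bash
cat >> h.py <<'E'
def b2w(P,q):
    P=np.atleast_2d(P);c,s=np.cos(q[2]),np.sin(q[2]);return np.c_[q[0]+c*P[:,0]-s*P[:,1],q[1]+s*P[:,0]+c*P[:,1],P[:,2]+q[3]]
def w2b(P,q):
    P=np.atleast_2d(P);c,s=np.cos(q[2]),np.sin(q[2]);d=P[:,:2]-q[:2];return np.c_[c*d[:,0]+s*d[:,1],-s*d[:,0]+c*d[:,1]]
E
python3 - <<'E'
from h import *
from scipy.optimize import least_squares
a=cam("scene");b=cam("side")
M=np.array([[-.12,-.16,.062],[-.12,.16,.062],[.12,.16,.062],[.12,-.16,.062],[-.12,-.286,.04],[.12,-.286,.04]])
A=np.array([[248.3,139.3],[389,139],[406.7,221.7],[234.7,219.7],[196.7,146],[169.3,227.3]])
B=np.array([[327.5,281],[202.8,208.8],[286.9,167.8],[406.3,214.2],[398,330.3],[470.4,249]])
for nm,use in(("both",(1,1)),("sc",(1,0)),("si",(0,1))):
    r=least_squares(lambda q:np.r_[use[0]*(proj(a,b2w(M,q))-A).ravel(),use[1]*(proj(b,b2w(M,q))-B).ravel()],[.58,.1,.1,0])
    print(nm,np.round(r.x,4),np.round(np.abs(r.fun).reshape(-1,2).max(1),1))
    if nm=="both":q=r.x
np.save("q.npy",q)
q0=q.copy()
for nm,f in(("scene",a),("side",b)):
    for l in("star1","big_star","case","bowl","boxes"):
        for o in outline_of(l,nm)[:3 if l=="star1" else 1]:
            z=.057 if "star" in l else .03
            P=onz(f,o["pixel"],z+q[3]);print(nm,l,np.round(P,3),"board",np.round(w2b(P,q),3))
    im=f["frame"][:,:,::-1].copy()
    for p in proj(f,b2w(M,q)):cv2.circle(im,(int(p[0]),int(p[1])),2,(0,255,0),1)
    cv2.imwrite(f"pics/ov_{nm}.png",im[110:350,140:500])
E
```

```text
both [ 0.5802  0.1111  0.2224 -0.0041] [1.1 2.2 1.2 2.4 1.9 2.  2.1 3.1 0.7 1.2 4.6 0.4]
sc [ 0.5716  0.1077  0.2211 -0.012 ] [1.  0.7 1.1 1.1 0.9 0.7 0.  0.  0.  0.  0.  0. ]
si [ 0.5883  0.1189  0.226  -0.0132] [0.  0.  0.  0.  0.  0.  2.  0.4 1.  0.5 2.3 1.8]
scene star1 [0.651 0.064 0.053] board [[ 0.059 -0.062]]
scene star1 [0.604 0.002 0.053] board [[-0.001 -0.112]]
scene big_star [0.562 0.22  0.053] board [[0.007 0.11 ]]
scene case [0.747 0.174 0.026] board [[0.176 0.024]]
scene bowl [0.778 0.001 0.026] board [[ 0.168 -0.151]]
scene boxes [0.552 0.37  0.026] board [[0.03  0.259]]
side star1 [0.532 0.042 0.053] board [[-0.063 -0.057]]
side star1 [0.652 0.071 0.053] board [[ 0.062 -0.055]]
side star1 [ 0.604 -0.002  0.053] board [[-0.002 -0.116]]
side big_star [0.576 0.228 0.053] board [[0.022 0.115]]
side case [0.768 0.186 0.026] board [[0.2   0.032]]
side bowl [0.788 0.009 0.026] board [[ 0.181 -0.145]]
side boxes [0.59  0.425 0.026] board [[0.079 0.304]]
```

Board pose from the fit is about (0.580, 0.111) with yaw 0.222, and the sill is near z=0. The stars in board x,y are roughly (-62,-57), (0,-114) and (60,-58) mm. I'll move above the board and take a wrist view to refine these.

move_arm(motion=[[[40, -45, 0], [0, 0, -0.1]], [[80, -90, 0], [0, 0, -0.2]], [[120, -135, 0], [0, 0, -0.3]], [[160, -180, 0], [0, 0, -0.4]], [[200, -230, 0], [0, 0, -0.5]], [[245, -280, 0], [0, 0, -0.61]], [[290, -330, 0], [0, 0, -0.72]], [[335, -380, 0], [0, 0, -0.83]], [[375, -430, 0], [0, 0, -0.94]], [[415, -475, 0], [0, 0, -1.05]], [[446, -517, 0], [0, 0, -1.126]], [[446, -517, 0], [0, 0, -1.126]]], jaw=10)

```text
clock: 3.15
position: [0.5871, 0.0877, 0.2562]
tool_rot: [3.141, 0.002, 1.784]
force: [-1.2, 0.9, -0.8]
grip_width: 0.0098
```

```bash
cat >> h.py <<'E'
from scipy.spatial.transform import Rotation as R
def wcam():
    s=observe();f=grab_frame("wrist");T=np.eye(4);r=np.array(s["tool_rot"]);T[:3,:3]=R.from_euler("xyz",r).as_matrix();T[:3,3]=s["position"]
    f["T"]=T@np.array(f["mount"]);return s,f
E
python3 - <<'E'
from h import *
s,f=wcam();q=np.load("q.npy");print(s["clock"],s["position"],s["tool_rot"],s["grip_width"],s["force"])
im=f["frame"][:,:,::-1].copy()
for l in("star1","big_star"):
    for o in outline_of(l,"wrist"):
        P=onz(f,o["pixel"],.062);print(l,o["score"],o["pixel"],o["pixels"].sum(),np.round(P,3),w2b(P,q).round(3))
cv2.imwrite("pics/w1.png",im)
g=cam("side");cv2.imwrite("pics/s1.png",g["frame"][:,:,::-1])
E
```

```text
3.15 [0.58714323 0.08771683 0.2562096 ] [3.14119849e+00 2.08454893e-03 1.78390598e+00] 0.009843577800920392 [-1.2373363   0.91143843 -0.78678113]
star1 0.93 [380.0, 205.8] 1109 [0.649 0.069 0.062] [[ 0.058 -0.056]]
star1 0.87 [323.1, 252.6] 803 [0.607 0.009 0.062] [[ 0.004 -0.105]]
star1 0.82 [249.8, 212.1] 1125 [0.529 0.037 0.062] [[-0.066 -0.061]]
big_star 0.92 [329.8, 21.5] 3090 [0.568 0.213 0.062] [[0.011 0.102]]
big_star 0.59 [249.6, 211.4] 1101 [0.529 0.037 0.062] [[-0.066 -0.061]]
```

View pics/w1.png

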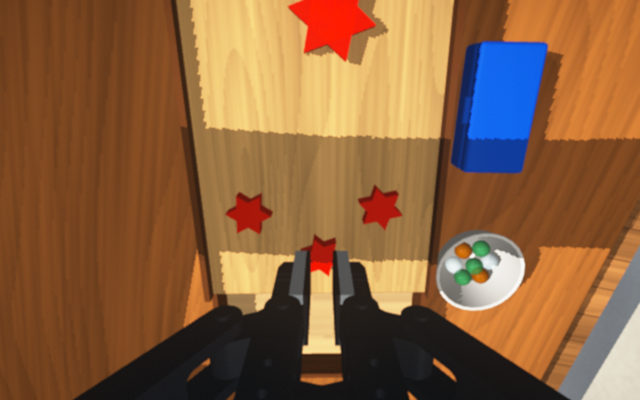

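View pics/s1.png

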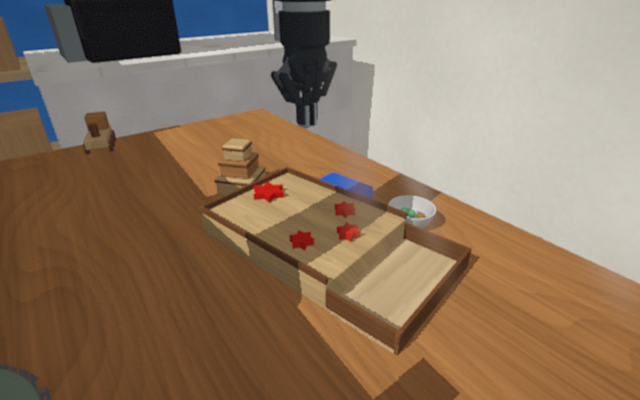

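```bash
python3 - <<'E'
from h import *
g=cam("side");s=observe();p=np.array(s["position"])
for d in(0,.012,.025,.038):print(d,proj(g,p-[0,0,d]).round(1))
cv2.imwrite("pics/s1z.png",cv2.resize(g["frame"][60:140,260:360,::-1],None,fx=6,fy=6,interpolation=cv2.INTER_CUBIC))
q=np.load("q.npy")
for P in([.004,-.065],[0.004,-.168],[-.066,-.01],[-.066,-.168],[.058,-.01],[.058,-.168]):print(P,b2w([*P,.05],q).round(3)-p.round(3))
E
```

```text
0 [[306.1 110.3]]
0.012 [[306.3 117.4]]
0.025 [[306.5 125. ]]
0.038 [[306.7 132.4]]
[0.004, -0.065] [[ 0.013 -0.045 -0.21 ]]
[0.004, -0.168] [[ 0.036 -0.146 -0.21 ]]
[-0.066, -0.01] [[-0.067 -0.007 -0.21 ]]
[-0.066, -0.168] [[-0.032 -0.161 -0.21 ]]
[0.058, -0.01] [[ 0.054  0.02  -0.21 ]]
[0.058, -0.168] [[ 0.089 -0.134 -0.21 ]]
```

View pics/s1z.png

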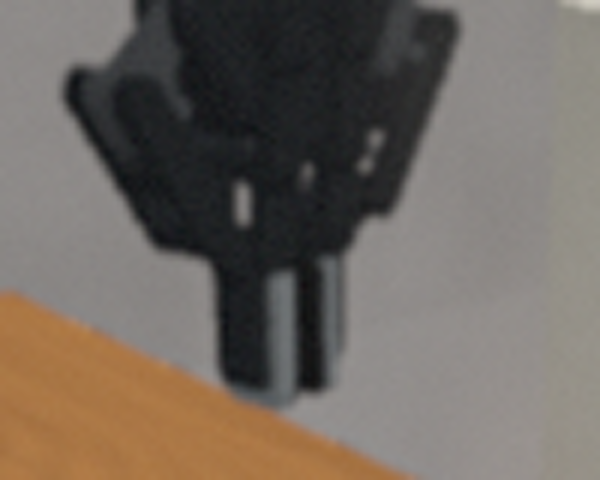

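The fingertips sit about 25 mm ahead of the TCP, as given. The wrist view has the small stars at pixels (250,212), (323,253) and (380,206), with the tool aligned to the board. Next I'll go down behind the middle star.

move_arm(motion=[[[13, -41, 0], [0, 0, 0]], [[13, -41, -50], [0, 0, 0]], [[13, -41, -100], [0, 0, 0]], [[13, -41, -140], [0, 0, 0]], [[13, -41, -162], [0, 0, 0]], [[13, -41, -166], [0, 0, 0]], [[13, -41, -166], [0, 0, 0]], [[13, -41, -166], [0, 0, 0]]])

```text
clock: 4.4
position: [0.5989, 0.0516, 0.0915]
tool_rot: [3.14, -0.0, 1.791]
force: [-0.1, -0.4, -0.1]
grip_width: 0.0096
```

```bash
python3 - <<'E'
from h import *
s,f=wcam();print(s["clock"],s["position"],s["force"])
g=cam("side");c=cam("scene")
a=cv2.resize(g["frame"][150:300,220:440,::-1],(660,450));cv2.imwrite("pics/s2.png",a)
cv2.imwrite("pics/c2.png",cv2.resize(c["frame"][120:240,190:410,::-1],(770,420)));cv2.imwrite("pics/w2.png",f["frame"][:,:,::-1])
E
```

```text
4.4 [0.59885158 0.05163716 0.09147424] [-0.08357929 -0.41495885 -0.11971623]
```

View pics/s2.png

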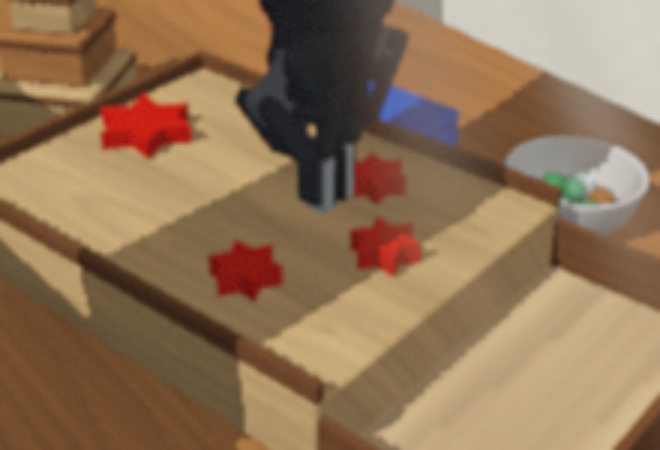

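View pics/c2.png

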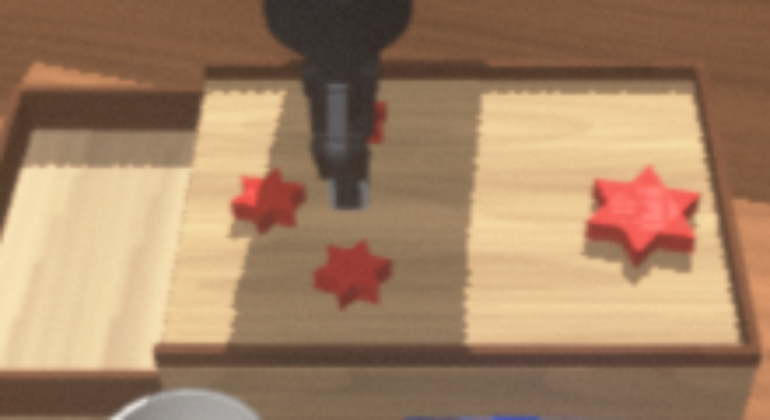

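View pics/w2.png

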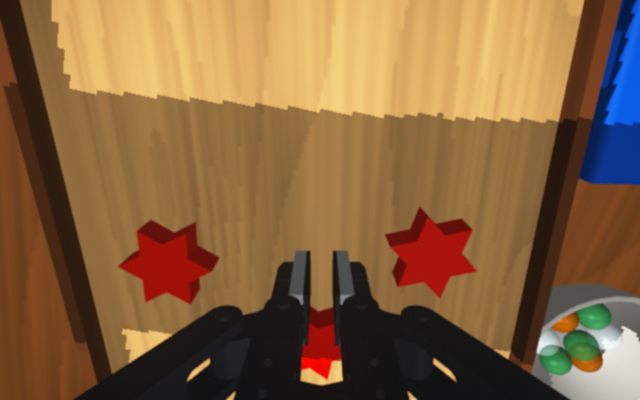

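The fingers are centred behind the middle star, with its notch at column ~320, and they clear both neighbours. Next I'll lower and push.

move_arm(motion=[[[0, 0, -6], [0, 0, 0]], [[0, 0, -11], [0, 0, 0]], [[0, 0, -11], [0, 0, 0]], [[3, -14, -11], [0, 0, 0]], [[6, -27, -11], [0, 0, 0]], [[9, -41, -11], [0, 0, 0]], [[12, -55, -11], [0, 0, 0]], [[15, -68, -11], [0, 0, 0]], [[19, -82, -11], [0, 0, 0]], [[22, -96, -11], [0, 0, 0]], [[22, -96, -11], [0, 0, 0]], [[22, -96, -11], [0, 0, 0]]])

```text
clock: 6.05
position: [0.6203, -0.0443, 0.0792]
tool_rot: [-3.141, -0.0, 1.791]
force: [0.3, 0.9, -0.7]
grip_width: 0.0096
```

```bash
python3 - <<'E'
from h import *
s,f=wcam();print(s["clock"],s["position"],s["force"])
g=cam("side");c=cam("scene")
a=cv2.resize(g["frame"][150:350,220:480,::-1],(780,600));cv2.imwrite("pics/s3.png",a)
cv2.imwrite("pics/c3.png",cv2.resize(c["frame"][120:240,165:410,::-1],(735,360)))
E
```

```text
6.05 [ 0.62026156 -0.04426874  0.07919433] [ 0.29133528  0.88062379 -0.72176648]
```

View pics/s3.png

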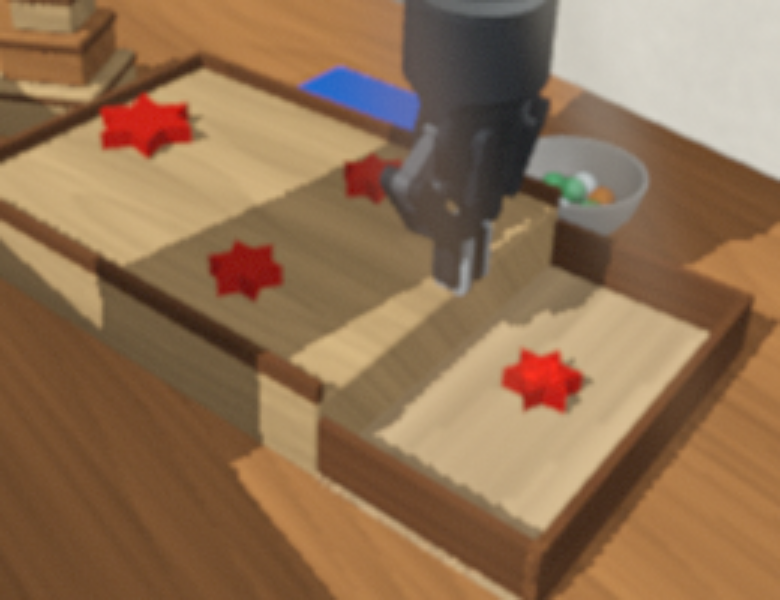

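View pics/c3.png

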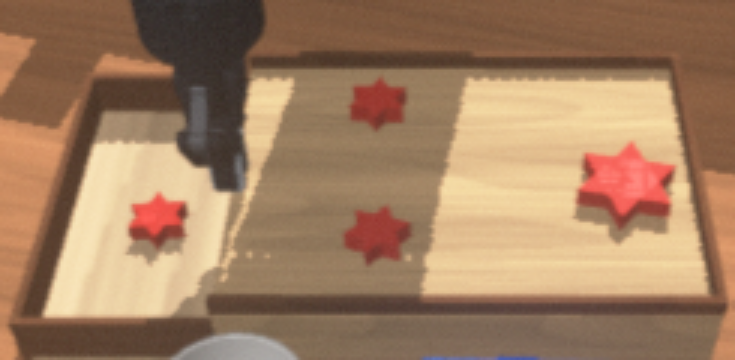

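The middle star lies flat in the tray at (540,380) in the side crop. Next is the star on the robot's side.

move_arm(motion=[[[0, 0, 30], [0, 0, 0]], [[-10, 13, 60], [0, 0, 0]], [[-35, 45, 60], [0, 0, 0]], [[-70, 88, 60], [0, 0, 0]], [[-102, 129, 60], [0, 0, 0]], [[-102, 129, 40], [0, 0, 0]], [[-102, 129, 10], [0, 0, 0]], [[-102, 129, 1], [0, 0, 0]], [[-102, 129, 1], [0, 0, 0]], [[-102, 129, 1], [0, 0, 0]]])

```text
clock: 7.45
position: [0.5188, 0.0842, 0.0811]
tool_rot: [3.141, -0.0, 1.79]
force: [-0.0, -0.1, -0.0]
grip_width: 0.01
```

```bash
python3 - <<'E'
from h import *
s,f=wcam();print(s["clock"],s["position"],s["force"])
cv2.imwrite("pics/w4.png",f["frame"][:,:,::-1])
g=cam("side");cv2.imwrite("pics/s4.png",cv2.resize(g["frame"][150:350,220:480,::-1],(780,600)))
E
```

```text
7.45 [0.51881457 0.08424992 0.08114343] [-0.00696585 -0.13967467 -0.01529144]
```

View pics/w4.png

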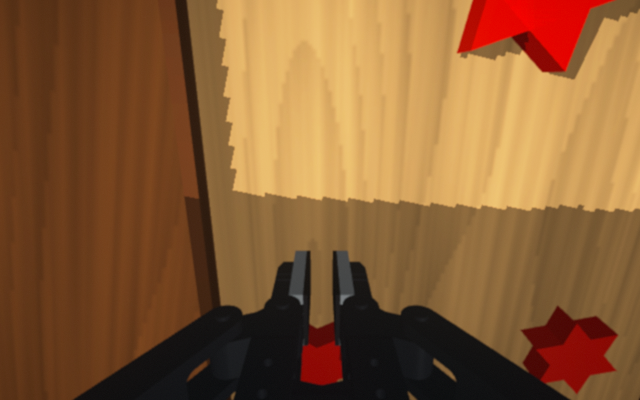

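View pics/s4.png

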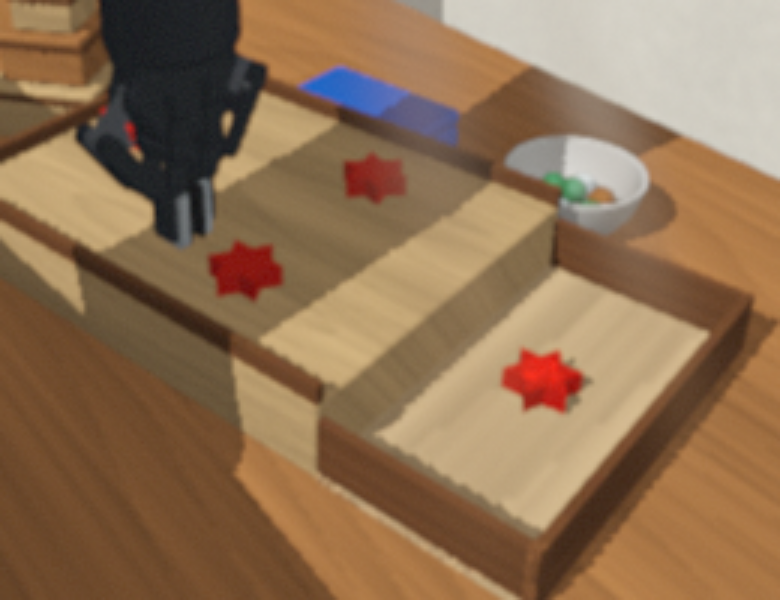

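The fingers are centred behind the star, whose notch shows at column ~322. Pushing.

move_arm(motion=[[[3, -15, -1], [0, 0, 0]], [[7, -29, -2], [0, 0, 0]], [[10, -43, -2], [0, 0, 0]], [[13, -58, -2], [0, 0, 0]], [[16, -72, -2], [0, 0, 0]], [[20, -87, -2], [0, 0, 0]], [[23, -101, -2], [0, 0, 0]], [[26, -116, -2], [0, 0, 0]], [[30, -130, -2], [0, 0, 0]], [[33, -144, -2], [0, 0, 0]], [[33, -144, -2], [0, 0, 0]], [[33, -144, 20], [0, 0, 0]]])

```text
clock: 9.05
position: [0.5505, -0.0594, 0.0994]
tool_rot: [-3.139, -0.001, 1.791]
force: [-0.2, 0.4, 0.7]
grip_width: 0.0101
```

```bash
python3 - <<'E'
from h import *
s=observe();print(s["clock"],s["position"],s["force"])
g=cam("side");cv2.imwrite("pics/s5.png",cv2.resize(g["frame"][150:350,220:480,::-1],(780,600)))
E
```

```text
9.05 [ 0.55047284 -0.05936069  0.09940704] [-0.16674869  0.4493832   0.71214183]
```

View pics/s5.png

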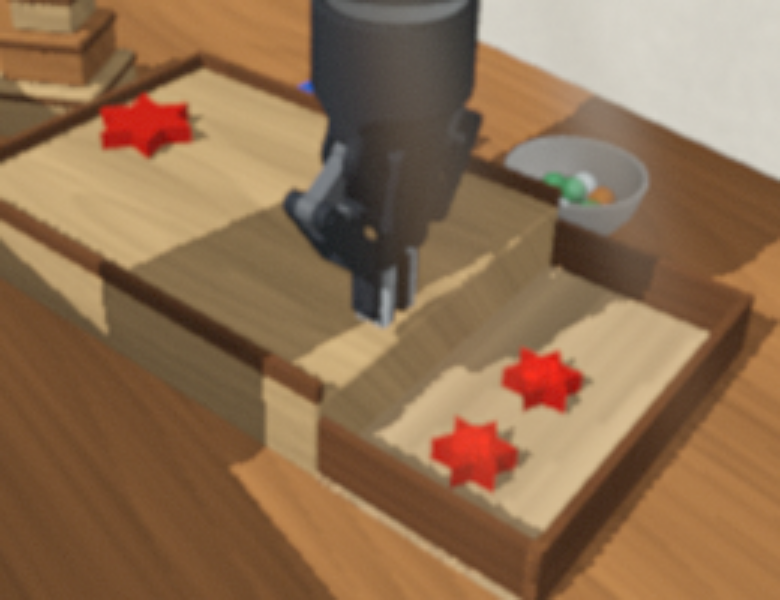

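Two stars are flat in the tray. Now the third.

move_arm(motion=[[[0, 0, 30], [0, 0, 0]], [[10, 20, 40], [0, 0, 0]], [[30, 60, 40], [0, 0, 0]], [[50, 103, 40], [0, 0, 0]], [[70, 145, 40], [0, 0, 0]], [[86, 175, 40], [0, 0, 0]], [[86, 175, 20], [0, 0, 0]], [[86, 175, -10], [0, 0, 0]], [[86, 175, -20], [0, 0, 0]], [[86, 175, -20], [0, 0, 0]], [[86, 175, -20], [0, 0, 0]]])

```text
clock: 10.48
position: [0.6377, 0.1151, 0.0812]
tool_rot: [3.141, -0.0, 1.79]
force: [-0.3, 0.0, 1.7]
grip_width: 0.0102
```

```bash
python3 - <<'E'
from h import *
s,f=wcam();print(s["clock"],s["position"],s["force"])
cv2.imwrite("pics/w6.png",f["frame"][:,:,::-1])
E
```

```text
10.475 [0.63774406 0.1150859  0.08122007] [-0.31149937  0.041307    1.73199594]
```

View pics/w6.png

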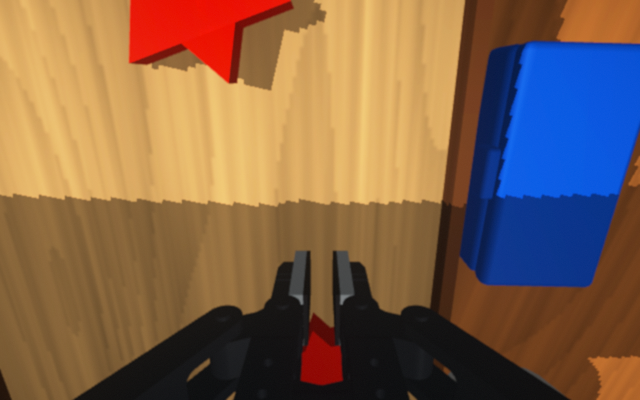

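The third star's tip (column 313) lies within the finger gap. Pushing.

move_arm(motion=[[[3, -15, -1], [0, 0, 0]], [[6, -30, -2], [0, 0, 0]], [[9, -45, -2], [0, 0, 0]], [[12, -60, -2], [0, 0, 0]], [[16, -75, -2], [0, 0, 0]], [[19, -90, -2], [0, 0, 0]], [[22, -104, -2], [0, 0, 0]], [[26, -119, -2], [0, 0, 0]], [[29, -133, -2], [0, 0, 0]], [[33, -148, -2], [0, 0, 0]], [[33, -148, -2], [0, 0, 0]], [[33, -148, 20], [0, 0, 0]]])

```text
clock: 12.02
position: [0.6694, -0.0321, 0.0997]
tool_rot: [-3.139, -0.001, 1.791]
force: [0.6, -0.3, 0.5]
grip_width: 0.0097
```

move_arm(motion=[[[0, 0, 50], [0, 0, 0]], [[0, 0, 100], [0, 0, 0]], [[-20, 40, 140], [0, 0, 0]], [[-20, 40, 140], [0, 0, 0]], [[-20, 40, 140], [0, 0, 0]]])

```text
clock: 12.65
position: [0.6503, 0.0078, 0.2414]
tool_rot: [3.141, -0.0, 1.792]
force: [0.4, -0.4, -1.2]
grip_width: 0.01
```

```bash
python3 - <<'E'
from h import *
s=observe();print(s["clock"],s["position"],s["force"]);q=np.load("q.npy")
for n in("scene","side"):
    g=cam(n);cv2.imwrite(f"pics/{n}7.png",g["frame"][:,:,::-1])
    for l in("star1","big_star","case","boxes","bowl"):
        for o in outline_of(l,n)[:3 if l=="star1" else 1]:print(n,l,round(o["score"],2),np.round(o["pixel"]),w2b(onz(g,o["pixel"],.015 if l=="star1" else .057),q).round(3))
E
```

```text
12.65 [0.65026956 0.00781468 0.24135387] [ 0.40084776 -0.44610129 -1.16548391]
scene star1 0.74 [225. 172.] [[-0.054 -0.211]]
scene star1 0.53 [212. 210.] [[ 0.055 -0.22 ]]
scene star1 0.52 [218. 192.] [[ 0.006 -0.217]]
scene big_star 0.58 [375. 182.] [[0.014 0.11 ]]
scene case 0.96 [337. 257.] [[0.195 0.027]]
scene boxes 0.56 [446. 200.] [[0.064 0.243]]
scene bowl 0.98 [240. 256.] [[ 0.193 -0.139]]
side star1 0.97 [378. 301.] [[-0.069 -0.221]]
side star1 0.74 [417. 262.] [[ 0.053 -0.222]]
side star1 0.57 [402. 278.] [[ 0.001 -0.222]]
side big_star 0.63 [268. 189.] [[0.016 0.114]]
side boxes 0.7 [235. 168.] [[0.038 0.25 ]]
side bowl 0.67 [414. 207.] [[ 0.148 -0.158]]
```

View pics/scene7.png

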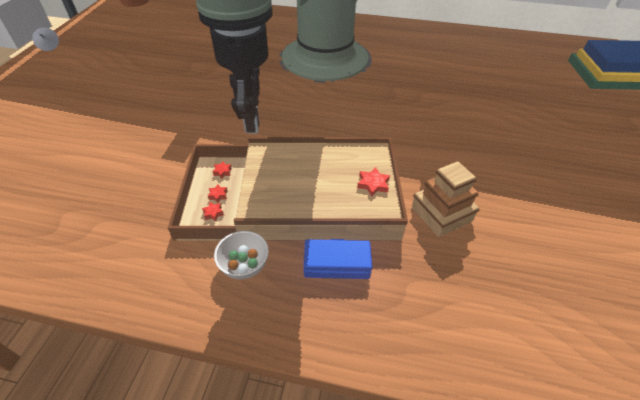

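View pics/side7.png

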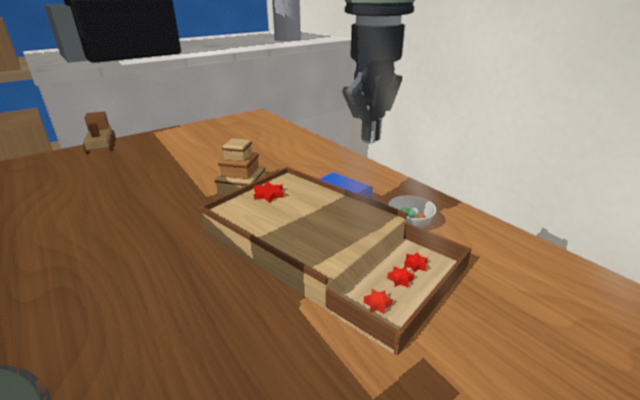

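All three stars lie flat in the tray: scene (225,172), (218,192), (212,210), and the same in the side view. The big star, case, boxes and bowl sit at their original pixels, and the gripper is clear of everything.

```bash
python3 -c "
from workcell import *
print(job_done())"
```

```text
the job is handed in; nothing more can be done
None
```

All three small stars are in the catch tray, and I have handed the job in. I swept them over the open edge one at a time with nearly closed fingers, the middle one first, then the two outer ones. Nothing was picked up, and the arm's clock read about 12.7 s at the last check.

- **Stars:** in the last scene and side pictures all three lie flat, about 60 mm beyond the deck's edge. They sit near x = -60, 0 and +55 mm, well inside the tray walls.
- **Left alone:** the big star, boxes and bowl show at the same pixels as at the start, within 1–3 px. So does the case in the scene view; the network did not report it in the side view, but the picture shows it in place.
- **Forces:** the readings at the end of each move stayed under about 2 N. I did not read the force during the pushes themselves.
- **Disagreement:** the two cameras differed by 5–15 mm on absolute positions (for example the big star's x and the board's height). I aimed the pushes with the wrist camera instead.

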